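Wedge the swing guard shut

TASK

The little grey guard on the steel fixture plate swings loose and stands ajar. Take the thick wooden wedge (not the thin shim, which would slip straight through), lay it flat on the plate in front of the guard, and tap or push it thin end first, square under the middle of the guard, until the guard is shut against its stop and firmly jammed. Leave the wedge jammed there and the shim where it lies.

Things in the scene. Friction and masses are not known exactly. Their poses are not given: they have to be found in the camera images.
- wedge_grip (a point): Loose wooden wedge, 170 mm long, 36 wide, flat below, top sloping from 34 mm high at the thick end to 6 at the thin end; about 80 g. Lies flat. Point: on its centre line 50 mm from the thick end, half-way up (13 mm above the underside), a good place to hold it across its width. y points to the thin end, whose tip is 120 mm off along +y; x across, z up.
- shim_center (a point): Loose thin wooden shim, 120 mm long, 36 wide, 4 to 11 mm high: lower than the gap under the guard, so it cannot jam it. Not to be used. Point: its centre, 4 mm above its underside. y points to its thin end.
- guard_gap (a point): Point on top of the fixed steel plate (8 mm thick), below the middle of the shut guard. x points to the hinge post (60 mm away), z up, y is the driving direction, square to the shut guard: start on the -y side. Plate: x -70 to 75, y -170 to 110 mm. Stop peg behind the guard's free end at x = -53: keep the wedge near x = 0. Jammed, the wedge's tip is about 70 mm past this point.
- guard (a joint): Grey steel panel 10 mm thick, 8 to 120 mm from its upright hinge, lower edge 18 mm and top 75 mm above the plate. Value: opening in rad, 0 shut against the stop, growing as the free end swings to -y of guard_gap; starts 0.1 to 0.3. Turns easily: a wedge driven under it to +y carries it shut by friction, then jams where it is 18 mm high; a push of about 12 N along +y jams it well.

How it is judged (in metres and radians):
At the end, for the whole second after the job is handed in: The guard is shut (within 0.05 rad); the wedge lies flat (within 0.1 rad) and at rest under it, let go, within 0.3 rad of square and its grip point within 35 mm of the guard's middle sideways and no more than 75 mm short of it; and it is jammed: it presses on the guard with more than 2 N (value of joint guard below 0.05 rad and contact force between wedge and guard above 2 N and y of wedge_grip in the frame of guard_gap above -0.075 m and x of wedge_grip in the frame of guard_gap between -0.035 and 0.035 m and angle between the y axis of wedge_grip and the y axis of guard_gap, either way round below 0.3 rad and angle between wedge_grip's own z axis and vertical below 0.1 rad and linear speed of wedge below 0.01 m/s); the robot touches nothing.
It fails at once if the thin shim is moved by more than 40 mm (distance of shim_center from where it was at the start of the episode above 0.04 m).
It also fails if it takes over 42 s, if anything falls off the work surface, if the arm or the gripper's body presses on something with over 40 N, if the wrist force passes 120 N, or if a joint passes its speed limit or range.

ROBOT

A 6-joint arm with a two-finger parallel gripper is mounted at the origin on a cart in front of the work surface, level with it; the furniture and walls round the work are solid. World frame = base frame: x ahead of the robot, y to its left, z up, the work surface at z = 0. Lengths are in mm, angles in rad, forces in N, time in s.
With the tool pointing down it reaches from about 350 to 775 mm from the base axis. Payload 7.3 kg.
Tool frame: the origin (TCP) lies between the finger pads; the fingertips stand tcp_to_tips ahead of it and the grasp point (between the pads) lies 5 mm behind it (tcp_to_tips is the distance from the TCP to the fingertips, in mm); z points along the fingers, x is the direction in which the jaws open and shut, and the axes are right-handed (so a half turn about z gives the same grasp; the last joint's range is limited). The gripper opens to 92 mm and grips with 3 to 60 N. Pads are 19 mm wide; open, the fingers measure 130 mm over their backs; the gripper's body (75 mm by 190 mm) begins 47 mm behind the grasp point.
Start: joints at [-1.463, 0.342, 1.524, -0, 1.275, -0.146], TCP at [131.841, -508.194, 240.741] pointing down, gripper open.
Joint ranges: [-2.53, 2.53], [-0.77, 2.02], [0.04, 2.7], [-1, 4.14], [0.28, 2.66], [-3.11, 3.11]. Speed limits (rad/s): [2.57, 2.57, 3.14, 3.14, 3.14, 3.14].

INTERFACE

Orientations are given as [roll, pitch, yaw] about the fixed x, y, z axes, in that order (R = Rz(yaw) Ry(pitch) Rx(roll)).
In Python, from plant import * gives the robot as it stands.
- The arm moves only by the tool drive_tool, never from a script. Its argument "deltas" is a list of rows, each an object of numbers: "hand": the gripper's target within -1 to 1 (shut at 1, half-way at 0, fully open at -1); "tx", "ty", "tz": the shift along the tool's x, y, z each as a share of 4 cm, from -1 to 1; "wx", "wy", "wz": the turn, a rotation vector about the tool's x, y, z each as a share of 5 degrees, from -1 to 1. In form: [{"hand": .., "tx": .., "ty": .., "tz": .., "wx": .., "wy": .., "wz": ..}, ...]. A call has 1 to 20 rows; each row shifts and turns the commanded pose from where the row before left it, along the tool's axes as they then stand; what a row does not reach is not made up. A row lasts 1/12 s, in which the tool goes at most 41.7 mm and 7.16 degrees, less where a joint would pass 70% of its speed; a pose out of reach is approached as far as the arm can. A call with a number of a shift or a turn outside -1 to 1 is refused whole. A call with a gripper value outside its range is refused whole. The fingers move at their own pace and stop on an object; the grip force is fixed at half the most. Time passes only in rows, so rows that do not move let the fingers close. It gives the time, the measured TCP pose, the force and the opening at its end, in the units of the state.
- get_obs(): the state, without advancing time (a new reading comes with each control period).
- capture(name): name is "scene" or "top"; returns the picture (384x512x3 uint8, red, green, blue); there is no depth.
- camera_model(name): a dict with "fx", "fy", "cx", "cy" (pixels), "rvec" (rotation vector, rad) and "tvec" (3), from world to camera coordinates, as OpenCV has them. Camera axes: x right, y down, z forward; pixel columns grow to the right and rows downward; lengths in mm; the calibration is good to about 2 mm. A picture is of the moment at which its call begins. camera_model takes no time and is no camera call.
- close_job(): hands the job in, once; it reports no verdict.
The state is a dict: "time": time; "joint_positions": joint angles; "dq": joint speeds; "tau": joint torques, N m; "tool_pos": TCP position; "tcp_rot": TCP orientation; "contact_force": force on the tool from outside, world axes, zero at the start; "moment": the same for the moment, N m; "grip_width": finger opening in mm.
Only numpy, scipy, OpenCV 4.12 (cv2) and the standard library are available. Lean on these libraries where they do the work, as an engineer would, in place of code of your own. Each camera call takes 0.05 s, during which the arm holds its last target.

## Working session

There is one attempt and no reset: what is moved stays moved. The work goes in short steps, Python scripts to look and compute and a tool call to move; the robot and the scene stay as the last step left them, time stands still between calls to the robot, and variables do not carry over. Pictures are saved under pics/ and viewed, and the job is handed in when it is done.

Besides the shell and the picture viewer there is one more tool, called after ">>>" in YAML: its name, and indented under it one key for each argument. drive_tool: Moves the arm, as the interface text tells. Its arguments: {"type":"object","properties":{"deltas":{"type":"array","items":{"type":"object","properties":{"hand":{"type":"number"},"tx":{"type":"number"},"ty":{"type":"number"},"tz":{"type":"number"},"wx":{"type":"number"},"wy":{"type":"number"},"wz":{"type":"number"}}}}},"required":["deltas"]}

```bash
mkdir -p pics; python3 - <<'E'
from plant import *
import cv2
for n in ["scene","top"]:
    im=capture(n); cv2.imwrite(f"pics/{n}0.png",im[:,:,::-1]); print(n,camera_model(n))
print(get_obs())
E
```

```text
scene {'fx': 493.12396830250583, 'fy': 493.12396830250583, 'cx': 251.82820366122039, 'cy': 187.9443675073546, 'rvec': array([ 0.60646033, -2.74615082,  1.01530588]), 'tvec': array([ 459.92774883,  262.05651346, 1361.34313556])}
top {'fx': 423.31677956095155, 'fy': 423.31677956095155, 'cx': 252.13361248590277, 'cy': 189.31092537785347, 'rvec': array([ 2.16311075, -2.15087961,  0.14864953]), 'tvec': array([ -94.94137844,  542.327277  , 1317.73610136])}
{'time': 0.1, 'joint_positions': array([-1.46300555e+00,  3.42689057e-01,  1.52487224e+00, -8.86002601e-06,
        1.27540956e+00, -1.46036134e-01]), 'dq': array([-0.00063504, -0.00241305, -0.00219266,  0.00150207,  0.00135365,
        0.00020535]), 'tau': array([ 1.58278446e-03, -4.32006097e+01, -2.44693118e+01,  7.19959103e-02,
        5.26265160e-02, -4.66694041e-05]), 'tool_pos': array([ 131.79816283, -507.85191693,  240.11294725]), 'tcp_rot': array([-3.14140048e+00,  1.36476576e-03, -1.31696670e+00]), 'contact_force': array([-0.28195678,  0.34981214,  0.29763556]), 'moment': array([0.00986004, 0.02255871, 0.01530933]), 'grip_width': 91.79192999128789}
```

```bash
ls .
```

```text
pics
```

View pics/scene0.png

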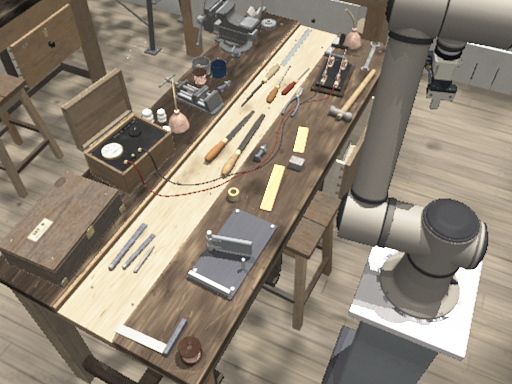

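View pics/top0.png

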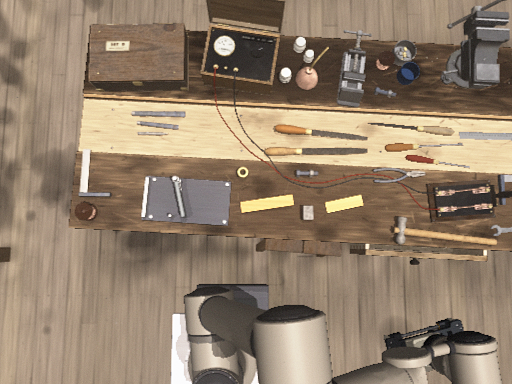

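The plate is at about (188,200) in the top view. The yellow wedge is at (267,203), the shim at (344,204), and the guard at about (180,195). I'll zoom in.

```bash
cat > h.py <<'E'
import numpy as np, cv2
from plant import *
def cam(n):
    m=camera_model(n); K=np.array([[m['fx'],0,m['cx']],[0,m['fy'],m['cy']],[0,0,1]])
    return K,np.array(m['rvec'],float),np.array(m['tvec'],float)
def ray(n,uv,z):
    K,r,t=cam(n); R=cv2.Rodrigues(r)[0]; uv=np.atleast_2d(uv).astype(float)
    d=(R.T@np.linalg.inv(K)@np.c_[uv,np.ones(len(uv))].T).T; c=-R.T@t
    return c+d*((z-c[2])/d[:,2])[:,None]
def proj(n,P):
    K,r,t=cam(n); return cv2.projectPoints(np.atleast_2d(P).astype(float),r,t,K,None)[0][:,0]
E
python3 - <<'E'
from h import *
a=cv2.imread("pics/top0.png"); b=cv2.imread("pics/scene0.png")
cv2.imwrite("pics/t0z.png",cv2.resize(a[165:235,130:380],None,fx=3.2,fy=3.2,interpolation=cv2.INTER_CUBIC))
cv2.imwrite("pics/s0z.png",cv2.resize(b[120:300,180:330],None,fx=3.3,fy=3.3,interpolation=cv2.INTER_CUBIC))
for n,im in(("top",a),("scene",b)):
    hsv=cv2.cvtColor(im,cv2.COLOR_BGR2HSV)
    m=cv2.inRange(hsv,(18,70,190),(35,255,255))
    cs,_=cv2.findContours(m,cv2.RETR_EXTERNAL,cv2.CHAIN_APPROX_NONE)
    for c in cs:
        if cv2.contourArea(c)>100:
            r=cv2.minAreaRect(c); print(n,cv2.contourArea(c),r[0],r[1],r[2],cv2.boxPoints(r).round(1).tolist())
E
```

```text
top 359.5 (343.7048645019531, 203.45611572265625) (10.96535587310791, 37.6453971862793) 77.90524291992188 [[324.20001220703125, 202.0], [361.0, 194.1999969482422], [363.29998779296875, 204.89999389648438], [326.3999938964844, 212.8000030517578]]
top 504.0 (266.4376525878906, 203.0843505859375) (10.779406547546387, 53.155330657958984) 81.46923065185547 [[239.39999389648438, 201.6999969482422], [291.8999938964844, 193.8000030517578], [293.5, 204.5], [241.0, 212.39999389648438]]
top 964.5 (469.5, 156.0) (32.0, 83.0) 90.0 [[428.0, 140.0], [511.0, 140.0], [511.0, 172.0], [428.0, 172.0]]
top 186.0 (425.05206298828125, 146.40724182128906) (43.52211380004883, 19.35901641845703) 2.7263107299804688 [[402.8999938964844, 155.0], [403.79998779296875, 135.6999969482422], [447.20001220703125, 137.8000030517578], [446.29998779296875, 157.10000610351562]]
top 268.5 (241.16949462890625, 132.22821044921875) (57.34807205200195, 13.460240364074707) 55.3758430480957 [[219.3000030517578, 112.5], [230.39999389648438, 104.80000305175781], [263.0, 152.0], [251.89999389648438, 159.60000610351562]]
top 4193.5 (322.7661437988281, 133.5118408203125) (173.45098876953125, 43.5348014831543) 2.544804573059082 [[235.1999969482422, 151.39999389648438], [237.10000610351562, 107.9000015258789], [410.3999938964844, 115.5999984741211], [408.3999938964844, 159.10000610351562]]
top 2276.0 (168.07427978515625, 127.46904754638672) (174.38262939453125, 44.499366760253906) 5.281239986419678 [[79.19999694824219, 141.60000610351562], [83.30000305175781, 97.30000305175781], [256.8999938964844, 113.30000305175781], [252.8000030517578, 157.60000610351562]]
scene 108.0 (358.2703857421875, 89.70892333984375) (3.309009313583374, 50.42643356323242) 37.694236755371094 [[341.5, 108.5999984741211], [372.3999938964844, 68.69999694824219], [375.0, 70.80000305175781], [344.20001220703125, 110.69999694824219]]
```

View pics/t0z.png

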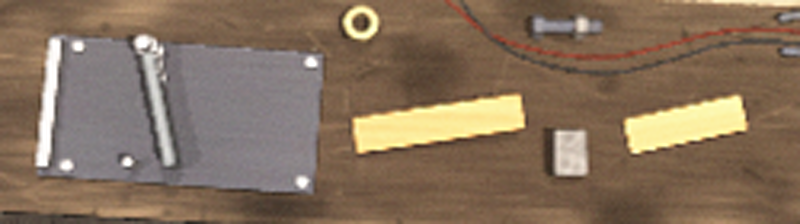

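View pics/s0z.png

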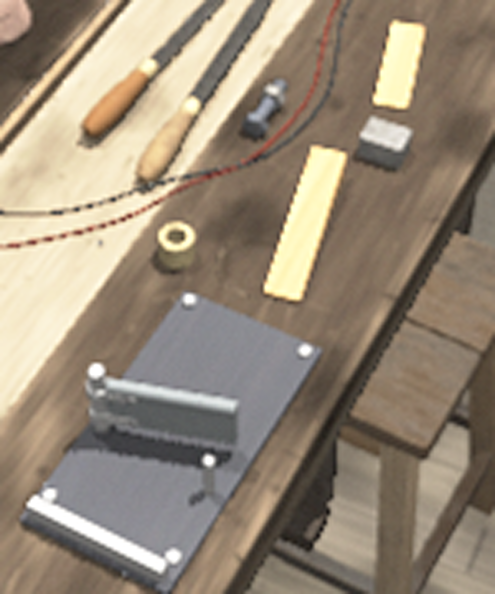

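```bash
python3 - <<'E'
from h import *
a=cv2.imread("pics/top0.png"); b=cv2.imread("pics/scene0.png")
for n in("top","scene"):
    K,r,t=cam(n);print(n,(-cv2.Rodrigues(r)[0].T@t).round())
cv2.imwrite("pics/tw.png",cv2.resize(a[185:220,232:300],None,fx=11,fy=11,interpolation=cv2.INTER_CUBIC))
cv2.imwrite("pics/sw.png",cv2.resize(b[160:215,255:290],None,fx=10,fy=10,interpolation=cv2.INTER_CUBIC))
cv2.imwrite("pics/ss.png",cv2.resize(b[120:180,280:315],None,fx=10,fy=10,interpolation=cv2.INTER_CUBIC))
cv2.imwrite("pics/tp.png",cv2.resize(a[170:230,135:235],None,fx=8,fy=8,interpolation=cv2.INTER_CUBIC))
cv2.imwrite("pics/sp.png",cv2.resize(b[200:300,180:285],None,fx=6,fy=6,interpolation=cv2.INTER_CUBIC))
E
```

```text
top [ 366.  -83. 1378.]
scene [ 125.  816. 1205.]
```

View pics/tw.png

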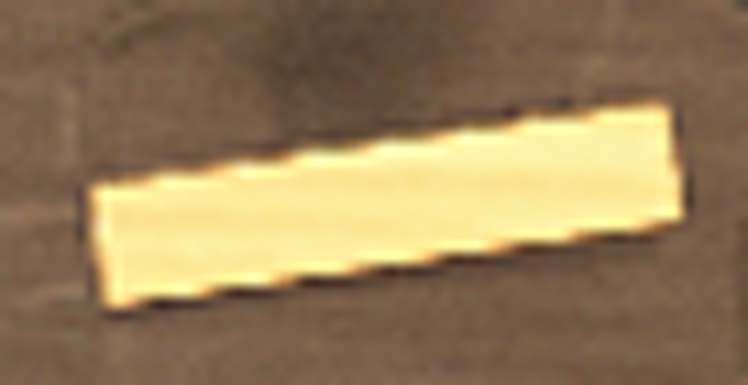

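View pics/sw.png

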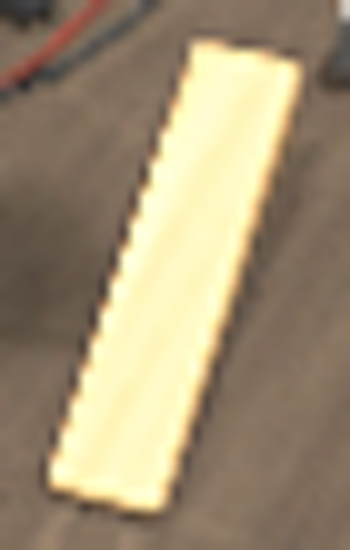

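View pics/tp.png

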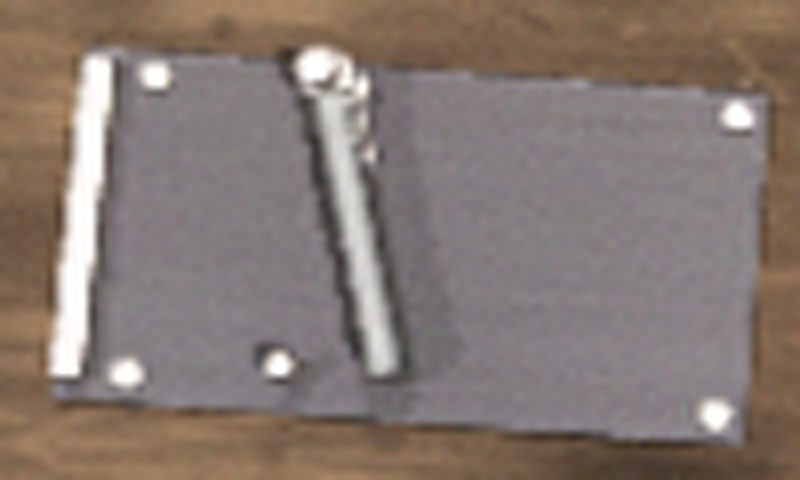

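View pics/sp.png

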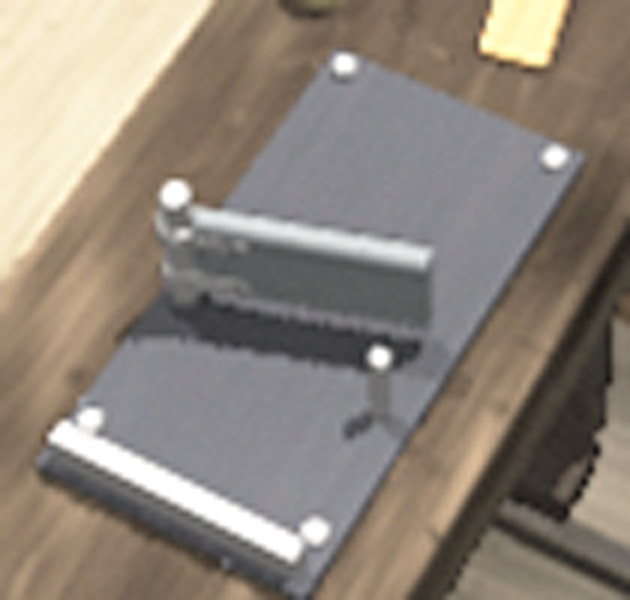

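```bash
python3 - <<'E'
from h import *
f=lambda p,s,o:(np.array(p,float)+.5)/s-.5+np.array(o)
tw=f([[93,185],[107,309],[668,103],[684,217]],11,(232,185))
sw=f([[50,488],[165,512],[195,40],[301,64]],10,(255,160))
# order: left-far(+x), left-near, right-far, right-near ; scene: lower-left is? 
print("top z0/z34"); print(ray("top",tw,0).round(1)); print(ray("top",tw,30).round(1))
Z=ray("scene",sw,0);print("scene z0");print(Z.round(1))
def tri(u,v):
    P=[]
    for n in("top","scene"):
        K,r,t=cam(n);P.append(K@np.c_[cv2.Rodrigues(r)[0],t])
    X=cv2.triangulatePoints(P[0],P[1],u.T.copy(),v.T.copy());return (X[:3]/X[3]).T
X=tri(tw,sw);print("tri");print(X.round(1))
for i,(p) in enumerate(X): print((proj("top",p)-tw[i]).round(2),(proj("scene",p)-sw[i]).round(2))
c=f([[105,47],[52,398],[768,93],[742,440]],8,(135,170))
W=ray("top",c,8);print("plate",W.round(1))
L=np.array([[75,110],[-70,110],[75,-170],[-70,-170]],float)
# rigid fit
cw=W[:,:2].mean(0);cl=L.mean(0)
U,S,Vt=np.linalg.svd((L-cl).T@(W[:,:2]-cw));R=(U@Vt).T
o=cw-R@cl;print("gap",o,"yaw of x",np.arctan2(R[1,0],R[0,0]),"res",((R@L.T).T+o-W[:,:2]).round(1).tolist())
for n in("top","scene"):
    im=cv2.imread(f"pics/{n}0.png");
    for l in L: 
        p=proj(n,[*(R@l+o),8])[0]; cv2.drawMarker(im,tuple(int(round(q)) for q in p),(0,0,255),0,4,1)
    for l in ([-53,0],[60,0],[0,0]):
        p=proj(n,[*(R@np.array(l)+o),8])[0]; cv2.drawMarker(im,tuple(int(round(q)) for q in p),(0,255,0),0,4,1)
    s=im[165:235,130:240] if n=="top" else im[190:300,180:290]
    cv2.imwrite(f"pics/chk_{n}.png",cv2.resize(s,None,fx=5,fy=5,interpolation=cv2.INTER_NEAREST))
E
```

```text
top z0/z34
[[ 507.6  -52.6    0. ]
 [ 470.7  -57.1    0. ]
 [ 533.2 -223.9    0. ]
 [ 499.1 -228.4    0. ]]
[[ 504.5  -53.3   30. ]
 [ 468.4  -57.7   30. ]
 [ 529.5 -220.8   30. ]
 [ 496.2 -225.2   30. ]]
scene z0
[[ 505.9  -54.     0. ]
 [ 469.7  -60.3    0. ]
 [ 540.7 -248.9    0. ]
 [ 504.1 -253.7    0. ]]
tri
[[ 506.4  -53.     1.1]
 [ 469.4  -57.5    3.7]
 [ 529.4 -220.5   32.2]
 [ 494.9 -225.3   31.8]]
[[0.09 0.34]] [[-0.27 -0.05]]
[[0.09 0.31]] [[-0.25 -0.04]]
[[-0.02 -0.05]] [[0.04 0.01]]
[[0.09 0.33]] [[-0.25 -0.04]]
plate [[590.2 249.9   8. ]
 [446.6 265.9   8. ]
 [572.9 -21.4   8. ]
 [431.3 -12.5   8. ]]
gap [509.71323383 150.59762211] yaw of x -0.06518162546687994 res [[1.5, 5.5], [0.4, -1.0], [0.6, -2.6], [-2.5, -1.9]]
```

```bash
python3 -c "
import cv2,numpy as np
a=cv2.imread('pics/chk_top.png');b=cv2.imread('pics/chk_scene.png')
o=np.zeros((550,1100,3),np.uint8);o[:350,:550]=a;o[:550,550:]=b;cv2.imwrite('pics/chk.png',cv2.resize(o,(800,400)))"
```

```text
(no output)
```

View pics/chk.png

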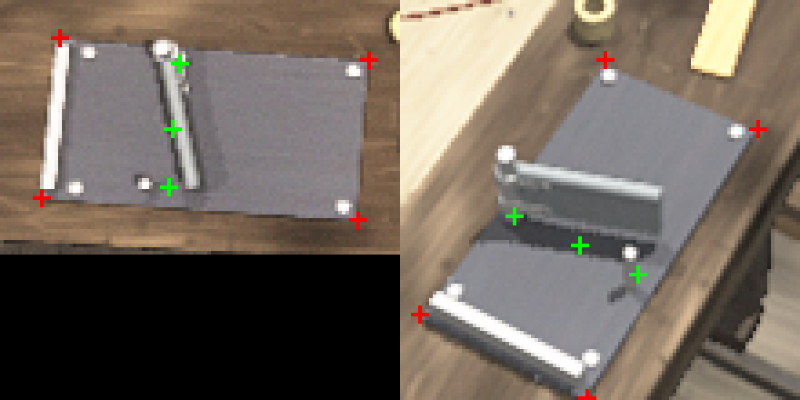

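```bash
python3 - <<'E'
from h import *
f=lambda p,s,o:(np.array(p,float)+.5)/s-.5+np.array(o)
c=f([[80,46],[52,398],[768,93],[742,440]],8,(135,170))
L=np.array([[75,110],[-70,110],[75,-170],[-70,-170]],float)
def fit(W):
    cw=W[:,:2].mean(0);cl=L.mean(0)
    U,S,Vt=np.linalg.svd((L-cl).T@(W[:,:2]-cw));R=(U@Vt).T
    o=cw-R@cl;print("gap",o,"yaw",np.arctan2(R[1,0],R[0,0]),"res",((R@L.T).T+o-W[:,:2]).round(1).tolist());return R,o
R,o=fit(ray("top",c,8))
# scene: screws near -y end etc. corners TR (330,55) BR(585,157); left corner base (38,465) at z=0
s=f([[330,52],[585,157]],6,(180,200));W=ray("scene",s,8);print("scene TR,BR local",((W[:,:2]-o)@R).round(1))
s=f([[38,465]],6,(180,200));W=ray("scene",s,0);print("scene TL(z0)",((W[:,:2]-o)@R).round(1))
def tri(u,v):
    P=[]
    for n in("top","scene"):
        K,r,t=cam(n);P.append(K@np.c_[cv2.Rodrigues(r)[0],t])
    X=cv2.triangulatePoints(P[0],P[1],u.T.copy(),v.T.copy());return (X[:3]/X[3]).T
u=f([[318,66],[278,365],[382,372]],8,(135,170)); v=f([[175,193],[378,356],[430,256]],6,(180,200))
X=tri(u,v);print("hinge top, peg top, free end");print(np.c_[(X[:,:2]-o)@R,X[:,2]].round(1))
E
```

```text
gap [509.56226319 153.14790042] yaw -0.05726677053432675 res [[0.2, -1.5], [-0.7, 1.0], [1.8, 0.5], [-1.3, -0.0]]
scene TR,BR local [[  73.5 -165.3]
 [ -71.8 -167.4]]
scene TL(z0) [[ 76.1 105.7]]
hinge top, peg top, free end
[[ 60.1  -2.3  93.7]
 [-52.8  10.1  56.5]
 [-55.1 -34.7  80.6]]
```

```bash
python3 - <<'E'
import plant
print([x for x in dir(plant) if x[0]!='_'])
print(getattr(plant,'tcp_to_tips',None))
E
```

```text
['Unreachable', 'camera_model', 'capture', 'close_job', 'get_obs', 'tcp_to_tips']
14.0
```

>>> drive_tool:
  deltas:
    - {"hand": -1, "wz": -1}
    - {"hand": -1, "wz": -1}
    - {"hand": -1, "wz": -1}
    - {"hand": -1, "wz": -1}
    - {"hand": -1, "wz": -1}
    - {"hand": -1, "wz": -1}
    - {"hand": -1, "wz": -1}
    - {"hand": -1, "wz": -1}
    - {"hand": -1, "wz": -1}
    - {"hand": -1, "wz": -1}
    - {"hand": -1, "wz": -1}
    - {"hand": -1, "wz": -1}
    - {"hand": -1, "wz": -1}
    - {"hand": -1, "wz": -1}
    - {"hand": -1, "wz": -1}
    - {"hand": -1, "wz": -1}
    - {"hand": -1, "wz": -0.7}
    - {"hand": -1}

```text
invalid input
```

>>> drive_tool:
  deltas:
    - {"hand": -1, "tx": 0, "ty": 0, "tz": 0, "wx": 0, "wy": 0, "wz": -1}
    - {"hand": -1, "tx": 0, "ty": 0, "tz": 0, "wx": 0, "wy": 0, "wz": -1}
    - {"hand": -1, "tx": 0, "ty": 0, "tz": 0, "wx": 0, "wy": 0, "wz": -1}
    - {"hand": -1, "tx": 0, "ty": 0, "tz": 0, "wx": 0, "wy": 0, "wz": -1}
    - {"hand": -1, "tx": 0, "ty": 0, "tz": 0, "wx": 0, "wy": 0, "wz": -1}
    - {"hand": -1, "tx": 0, "ty": 0, "tz": 0, "wx": 0, "wy": 0, "wz": -1}
    - {"hand": -1, "tx": 0, "ty": 0, "tz": 0, "wx": 0, "wy": 0, "wz": -1}
    - {"hand": -1, "tx": 0, "ty": 0, "tz": 0, "wx": 0, "wy": 0, "wz": -1}
    - {"hand": -1, "tx": 0, "ty": 0, "tz": 0, "wx": 0, "wy": 0, "wz": -1}
    - {"hand": -1, "tx": 0, "ty": 0, "tz": 0, "wx": 0, "wy": 0, "wz": -1}
    - {"hand": -1, "tx": 0, "ty": 0, "tz": 0, "wx": 0, "wy": 0, "wz": -1}
    - {"hand": -1, "tx": 0, "ty": 0, "tz": 0, "wx": 0, "wy": 0, "wz": -1}
    - {"hand": -1, "tx": 0, "ty": 0, "tz": 0, "wx": 0, "wy": 0, "wz": -1}
    - {"hand": -1, "tx": 0, "ty": 0, "tz": 0, "wx": 0, "wy": 0, "wz": -1}
    - {"hand": -1, "tx": 0, "ty": 0, "tz": 0, "wx": 0, "wy": 0, "wz": -1}
    - {"hand": -1, "tx": 0, "ty": 0, "tz": 0, "wx": 0, "wy": 0, "wz": -1}
    - {"hand": -1, "tx": 0, "ty": 0, "tz": 0, "wx": 0, "wy": 0, "wz": -0.7}
    - {"hand": -1, "tx": 0, "ty": 0, "tz": 0, "wx": 0, "wy": 0, "wz": 0}

```text
time: 1.6
tool_pos: [131.8, -508.0, 240.4]
tcp_rot: [-3.141, 0.0, 0.143]
contact_force: [-0.5, 0.3, -0.8]
grip_width: 91.9
```

>>> drive_tool:
  deltas:
    - {"hand": -1, "tx": 0.65, "ty": -0.395, "tz": 0.2, "wx": 0, "wy": 0, "wz": 0}
    - {"hand": -1, "tx": 0.65, "ty": -0.395, "tz": 0.2, "wx": 0, "wy": 0, "wz": 0}
    - {"hand": -1, "tx": 0.65, "ty": -0.395, "tz": 0.2, "wx": 0, "wy": 0, "wz": 0}
    - {"hand": -1, "tx": 0.65, "ty": -0.395, "tz": 0.2, "wx": 0, "wy": 0, "wz": 0}
    - {"hand": -1, "tx": 0.65, "ty": -0.395, "tz": 0.2, "wx": 0, "wy": 0, "wz": 0}
    - {"hand": -1, "tx": 0.65, "ty": -0.395, "tz": 0.2, "wx": 0, "wy": 0, "wz": 0}
    - {"hand": -1, "tx": 0.65, "ty": -0.395, "tz": 0.2, "wx": 0, "wy": 0, "wz": 0}
    - {"hand": -1, "tx": 0.65, "ty": -0.395, "tz": 0.2, "wx": 0, "wy": 0, "wz": 0}
    - {"hand": -1, "tx": 0.65, "ty": -0.395, "tz": 0.2, "wx": 0, "wy": 0, "wz": 0}
    - {"hand": -1, "tx": 0.65, "ty": -0.395, "tz": 0.2, "wx": 0, "wy": 0, "wz": 0}
    - {"hand": -1, "tx": 0.65, "ty": -0.395, "tz": 0.2, "wx": 0, "wy": 0, "wz": 0}
    - {"hand": -1, "tx": 0.65, "ty": -0.395, "tz": 0.2, "wx": 0, "wy": 0, "wz": 0}
    - {"hand": -1, "tx": 0.65, "ty": -0.395, "tz": 0.2, "wx": 0, "wy": 0, "wz": 0}
    - {"hand": -1, "tx": 0.65, "ty": -0.395, "tz": 0.2, "wx": 0, "wy": 0, "wz": 0}
    - {"hand": -1, "tx": 0.65, "ty": -0.395, "tz": 0.2, "wx": 0, "wy": 0, "wz": 0}
    - {"hand": -1, "tx": 0.65, "ty": -0.395, "tz": 0.2, "wx": 0, "wy": 0, "wz": 0}
    - {"hand": -1, "tx": 0, "ty": 0, "tz": 0, "wx": 0, "wy": 0, "wz": 0}
    - {"hand": -1, "tx": 0, "ty": 0, "tz": 0, "wx": 0, "wy": 0, "wz": 0}

```text
time: 3.1
tool_pos: [508.7, -198.4, 111.9]
tcp_rot: [-3.141, 0.001, 0.142]
contact_force: [-0.3, -0.4, -1.5]
grip_width: 92.1
```

>>> drive_tool:
  deltas:
    - {"hand": -1, "tx": 0, "ty": 0, "tz": 0.47, "wx": 0, "wy": 0, "wz": 0}
    - {"hand": -1, "tx": 0, "ty": 0, "tz": 0.47, "wx": 0, "wy": 0, "wz": 0}
    - {"hand": -1, "tx": 0, "ty": 0, "tz": 0.47, "wx": 0, "wy": 0, "wz": 0}
    - {"hand": -1, "tx": 0, "ty": 0, "tz": 0.47, "wx": 0, "wy": 0, "wz": 0}
    - {"hand": -1, "tx": 0, "ty": 0, "tz": 0.47, "wx": 0, "wy": 0, "wz": 0}
    - {"hand": -1, "tx": 0, "ty": 0, "tz": 0, "wx": 0, "wy": 0, "wz": 0}
    - {"hand": 1, "tx": 0, "ty": 0, "tz": 0, "wx": 0, "wy": 0, "wz": 0}
    - {"hand": 1, "tx": 0, "ty": 0, "tz": 0, "wx": 0, "wy": 0, "wz": 0}
    - {"hand": 1, "tx": 0, "ty": 0, "tz": 0, "wx": 0, "wy": 0, "wz": 0}
    - {"hand": 1, "tx": 0, "ty": 0, "tz": 0, "wx": 0, "wy": 0, "wz": 0}
    - {"hand": 1, "tx": 0, "ty": 0, "tz": 0, "wx": 0, "wy": 0, "wz": 0}
    - {"hand": 1, "tx": 0, "ty": 0, "tz": 0, "wx": 0, "wy": 0, "wz": 0}
    - {"hand": 1, "tx": 0, "ty": 0, "tz": 0, "wx": 0, "wy": 0, "wz": 0}
    - {"hand": 1, "tx": 0, "ty": 0, "tz": 0, "wx": 0, "wy": 0, "wz": 0}
    - {"hand": 1, "tx": 0, "ty": 0, "tz": 0, "wx": 0, "wy": 0, "wz": 0}
    - {"hand": 1, "tx": 0, "ty": 0, "tz": 0, "wx": 0, "wy": 0, "wz": 0}

```text
time: 4.43
tool_pos: [508.4, -199.7, 18.8]
tcp_rot: [3.142, 0.0, 0.14]
contact_force: [-0.1, 0.5, 0.2]
grip_width: 36.0
```

>>> drive_tool:
  deltas:
    - {"hand": 1, "tx": 0, "ty": 0, "tz": -0.3, "wx": 0, "wy": 0, "wz": 0}
    - {"hand": 1, "tx": 0, "ty": 0, "tz": -0.3, "wx": 0, "wy": 0, "wz": 0}
    - {"hand": 1, "tx": 0, "ty": 0, "tz": -0.3, "wx": 0, "wy": 0, "wz": 0.45}
    - {"hand": 1, "tx": 0, "ty": 0, "tz": -0.3, "wx": 0, "wy": 0, "wz": 0.45}
    - {"hand": 1, "tx": 0, "ty": 0, "tz": 0, "wx": 0, "wy": 0, "wz": 0.45}
    - {"hand": 1, "tx": 0, "ty": 0, "tz": 0, "wx": 0, "wy": 0, "wz": 0.45}
    - {"hand": 1, "tx": 0, "ty": 0, "tz": 0, "wx": 0, "wy": 0, "wz": 0.45}
    - {"hand": 1, "tx": -0.06, "ty": -0.5, "tz": 0, "wx": 0, "wy": 0, "wz": 0}
    - {"hand": 1, "tx": -0.06, "ty": -0.5, "tz": 0, "wx": 0, "wy": 0, "wz": 0}
    - {"hand": 1, "tx": -0.06, "ty": -0.5, "tz": 0, "wx": 0, "wy": 0, "wz": 0}
    - {"hand": 1, "tx": -0.06, "ty": -0.5, "tz": 0, "wx": 0, "wy": 0, "wz": 0}
    - {"hand": 1, "tx": -0.06, "ty": -0.5, "tz": 0, "wx": 0, "wy": 0, "wz": 0}
    - {"hand": 1, "tx": -0.06, "ty": -0.5, "tz": 0, "wx": 0, "wy": 0, "wz": 0}
    - {"hand": 1, "tx": -0.06, "ty": -0.5, "tz": 0, "wx": 0, "wy": 0, "wz": 0}
    - {"hand": 1, "tx": -0.06, "ty": -0.5, "tz": 0, "wx": 0, "wy": 0, "wz": 0}
    - {"hand": 1, "tx": 0, "ty": 0, "tz": 0, "wx": 0, "wy": 0, "wz": 0}
    - {"hand": 1, "tx": 0, "ty": 0, "tz": 0, "wx": 0, "wy": 0, "wz": 0}
    - {"hand": 1, "tx": 0, "ty": 0, "tz": 0, "wx": 0, "wy": 0, "wz": 0}

```text
time: 5.93
tool_pos: [498.3, -39.3, 66.7]
tcp_rot: [3.141, -0.0, -0.056]
contact_force: [0.3, 1.5, -1.5]
grip_width: 35.8
```

```bash
cat > look.py <<'E'
import sys
from h import *
k=sys.argv[1]
a=cv2.cvtColor(capture("top"),4);b=cv2.cvtColor(capture("scene"),4)
o=np.zeros((520,800,3),np.uint8)
A=cv2.resize(a[165:235,130:290],(400,175),interpolation=2);B=cv2.resize(b[170:300,180:280],(400,520),interpolation=2)
o[:175,:400]=A;o[:,400:]=B;cv2.imwrite(f"pics/{k}.png",o);cv2.imwrite(f"pics/{k}_top.png",a);cv2.imwrite(f"pics/{k}_scene.png",b)
s=get_obs();print(s['time'],s['tool_pos'].round(1),s['tcp_rot'].round(3),s['contact_force'].round(1),s['grip_width'])
E
python3 look.py l1
```

```text
6.0333 [498.4 -39.7  66.7] [ 3.141 -0.    -0.057] [ 0.6  0.1 -1.6] 35.70631005860443
```

View pics/l1.png

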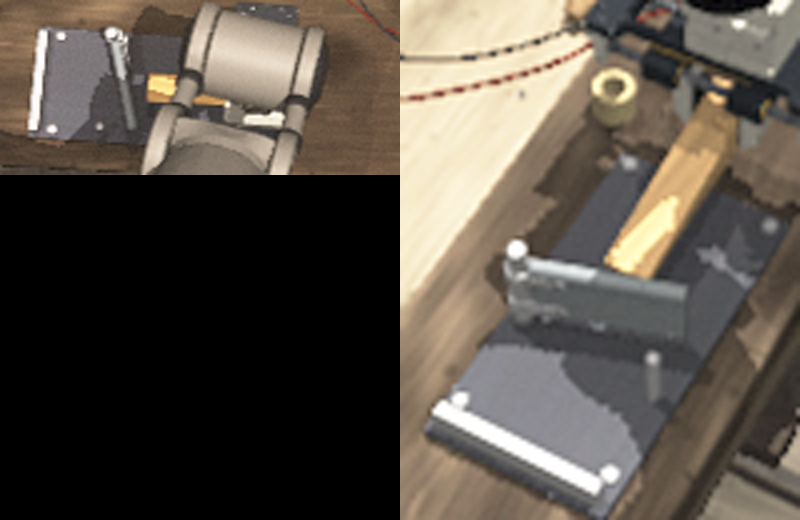

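The wedge is level in the grip and lined up with the middle of the guard, tip short of it at about (148,87) in the top crop. Next I lower it onto the plate.

>>> drive_tool:
  deltas:
    - {"hand": 1, "tx": 0, "ty": 0, "tz": 0.24, "wx": 0, "wy": 0, "wz": 0}
    - {"hand": 1, "tx": 0, "ty": 0, "tz": 0.24, "wx": 0, "wy": 0, "wz": 0}
    - {"hand": 1, "tx": 0, "ty": 0, "tz": 0.24, "wx": 0, "wy": 0, "wz": 0}
    - {"hand": 1, "tx": 0, "ty": 0, "tz": 0.22, "wx": 0, "wy": 0, "wz": 0}
    - {"hand": 1, "tx": 0, "ty": 0, "tz": 0, "wx": 0, "wy": 0, "wz": 0}
    - {"hand": 1, "tx": 0, "ty": 0, "tz": 0, "wx": 0, "wy": 0, "wz": 0}

```text
time: 6.53
tool_pos: [497.7, -38.8, 28.2]
tcp_rot: [-3.141, 0.002, -0.056]
contact_force: [-1.0, -0.2, -1.4]
grip_width: 35.9
```

>>> drive_tool:
  deltas:
    - {"hand": 1, "tx": 0, "ty": 0, "tz": 0.03, "wx": 0, "wy": 0, "wz": 0}
    - {"hand": 1, "tx": 0, "ty": -0.25, "tz": 0, "wx": 0, "wy": 0, "wz": 0}
    - {"hand": 1, "tx": 0, "ty": -0.25, "tz": 0, "wx": 0, "wy": 0, "wz": 0}
    - {"hand": 1, "tx": 0, "ty": -0.25, "tz": 0, "wx": 0, "wy": 0, "wz": 0}
    - {"hand": 1, "tx": 0, "ty": -0.25, "tz": 0, "wx": 0, "wy": 0, "wz": 0}
    - {"hand": 1, "tx": 0, "ty": -0.25, "tz": 0, "wx": 0, "wy": 0, "wz": 0}
    - {"hand": 1, "tx": 0, "ty": -0.25, "tz": 0, "wx": 0, "wy": 0, "wz": 0}
    - {"hand": 1, "tx": 0, "ty": -0.25, "tz": 0, "wx": 0, "wy": 0, "wz": 0}
    - {"hand": 1, "tx": 0, "ty": -0.25, "tz": 0, "wx": 0, "wy": 0, "wz": 0}
    - {"hand": 1, "tx": 0, "ty": -0.2, "tz": 0, "wx": 0, "wy": 0, "wz": 0}
    - {"hand": 1, "tx": 0, "ty": 0, "tz": 0, "wx": 0, "wy": 0, "wz": 0}

```text
time: 7.45
tool_pos: [502.9, 50.6, 27.7]
tcp_rot: [-3.141, 0.0, -0.054]
contact_force: [-0.7, 1.2, -1.8]
grip_width: 35.7
```

```bash
python3 look.py l2
```

```text
7.55 [503.1  49.3  27.8] [ 3.141  0.    -0.055] [-0.1 -0.1 -2.8] 35.84233923883797
```

View pics/l2.png

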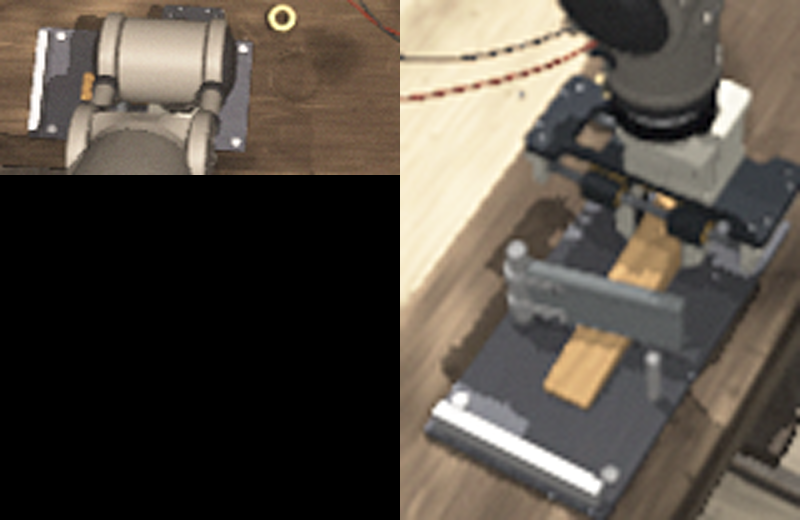

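The wedge passes under the middle of the guard, the guard is still ajar, and there is no contact force yet. I'll push slowly.

>>> drive_tool:
  deltas:
    - {"hand": 1, "tx": 0, "ty": -0.1, "tz": 0, "wx": 0, "wy": 0, "wz": 0}
    - {"hand": 1, "tx": 0, "ty": -0.1, "tz": 0, "wx": 0, "wy": 0, "wz": 0}
    - {"hand": 1, "tx": 0, "ty": -0.1, "tz": 0, "wx": 0, "wy": 0, "wz": 0}
    - {"hand": 1, "tx": 0, "ty": 0, "tz": 0, "wx": 0, "wy": 0, "wz": 0}

```text
time: 7.88
tool_pos: [503.6, 61.5, 27.8]
tcp_rot: [-3.142, 0.0, -0.056]
contact_force: [0.1, -0.1, -4.0]
grip_width: 35.8
```

>>> drive_tool:
  deltas:
    - {"hand": 1, "tx": 0, "ty": -0.1, "tz": 0, "wx": 0, "wy": 0, "wz": 0}
    - {"hand": 1, "tx": 0, "ty": -0.1, "tz": 0, "wx": 0, "wy": 0, "wz": 0}
    - {"hand": 1, "tx": 0, "ty": 0, "tz": 0, "wx": 0, "wy": 0, "wz": 0}

```text
time: 8.13
tool_pos: [504.2, 69.4, 27.7]
tcp_rot: [3.141, 0.0, -0.056]
contact_force: [-0.2, 0.0, -4.8]
grip_width: 35.9
```

>>> drive_tool:
  deltas:
    - {"hand": 1, "tx": 0, "ty": -0.1, "tz": 0, "wx": 0, "wy": 0, "wz": 0}
    - {"hand": 1, "tx": 0, "ty": -0.05, "tz": 0, "wx": 0, "wy": 0, "wz": 0}
    - {"hand": 1, "tx": 0, "ty": 0, "tz": 0, "wx": 0, "wy": 0, "wz": 0}

```text
time: 8.38
tool_pos: [504.3, 73.5, 27.4]
tcp_rot: [3.139, 0.001, -0.055]
contact_force: [-0.5, -10.9, -7.2]
grip_width: 35.9
```

```bash
python3 look.py l3
```

```text
8.4833 [504.3  73.5  27.4] [ 3.139e+00  1.000e-03 -5.600e-02] [  0.7 -10.7  -7.9] 36.07976242434185
```

View pics/l3.png

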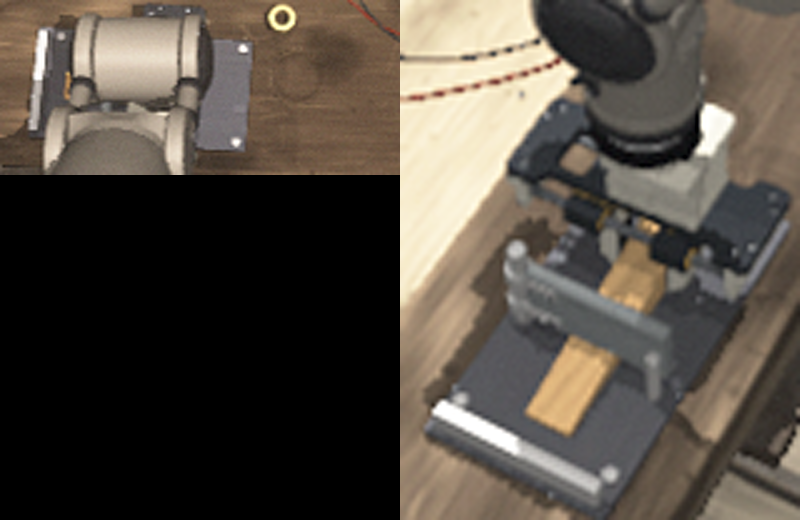

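The guard is now shut against the peg, with the push at about 11 N. I'll press a little more, then let go.

>>> drive_tool:
  deltas:
    - {"hand": 1, "tx": 0, "ty": -0.05, "tz": 0, "wx": 0, "wy": 0, "wz": 0}
    - {"hand": 1, "tx": 0, "ty": 0, "tz": 0, "wx": 0, "wy": 0, "wz": 0}
    - {"hand": 1, "tx": 0, "ty": 0, "tz": 0, "wx": 0, "wy": 0, "wz": 0}

```text
time: 8.73
tool_pos: [504.3, 74.4, 27.2]
tcp_rot: [3.138, 0.001, -0.056]
contact_force: [0.0, -17.2, -9.0]
grip_width: 35.8
```

>>> drive_tool:
  deltas:
    - {"hand": 0, "tx": 0, "ty": 0, "tz": 0, "wx": 0, "wy": 0, "wz": 0}
    - {"hand": 0, "tx": 0, "ty": 0, "tz": 0, "wx": 0, "wy": 0, "wz": 0}
    - {"hand": -0.5, "tx": 0, "ty": 0, "tz": 0, "wx": 0, "wy": 0, "wz": 0}
    - {"hand": -0.5, "tx": 0, "ty": 0, "tz": 0, "wx": 0, "wy": 0, "wz": 0}
    - {"hand": -0.5, "tx": 0, "ty": 0, "tz": 0, "wx": 0, "wy": 0, "wz": 0}
    - {"hand": -0.5, "tx": 0, "ty": 0, "tz": 0, "wx": 0, "wy": 0, "wz": 0}

```text
time: 9.23
tool_pos: [504.8, 77.3, 28.1]
tcp_rot: [-3.142, -0.001, -0.056]
contact_force: [-0.2, -0.1, -0.3]
grip_width: 66.6
```

>>> drive_tool:
  deltas:
    - {"hand": -0.5, "tx": 0, "ty": 0, "tz": -0.5, "wx": 0, "wy": 0, "wz": 0}
    - {"hand": -0.5, "tx": 0, "ty": 0, "tz": -0.5, "wx": 0, "wy": 0, "wz": 0}
    - {"hand": 1, "tx": 0, "ty": 0.5, "tz": -0.5, "wx": 0, "wy": 0, "wz": 0}
    - {"hand": 1, "tx": 0, "ty": 0.5, "tz": 0, "wx": 0, "wy": 0, "wz": 0}
    - {"hand": 1, "tx": 0, "ty": 0.5, "tz": 0, "wx": 0, "wy": 0, "wz": 0}
    - {"hand": 1, "tx": 0, "ty": 0.25, "tz": 0, "wx": 0, "wy": 0, "wz": 0}
    - {"hand": 1, "tx": 0, "ty": 0.25, "tz": 0, "wx": 0, "wy": 0, "wz": 0}
    - {"hand": 1, "tx": 0, "ty": 0, "tz": 0, "wx": 0, "wy": 0, "wz": 0}
    - {"hand": 1, "tx": 0, "ty": 0, "tz": 0, "wx": 0, "wy": 0, "wz": 0}

```text
time: 9.98
tool_pos: [500.1, -2.8, 87.7]
tcp_rot: [-3.141, 0.001, -0.057]
contact_force: [-0.6, 0.6, -0.0]
grip_width: 26.9
```

```bash
python3 look.py l4
```

```text
10.0833 [500.1  -2.3  87.7] [-3.141e+00  1.000e-03 -5.600e-02] [-0.8 -0.1  0.6] 18.641374340507863
```

View pics/l4.png

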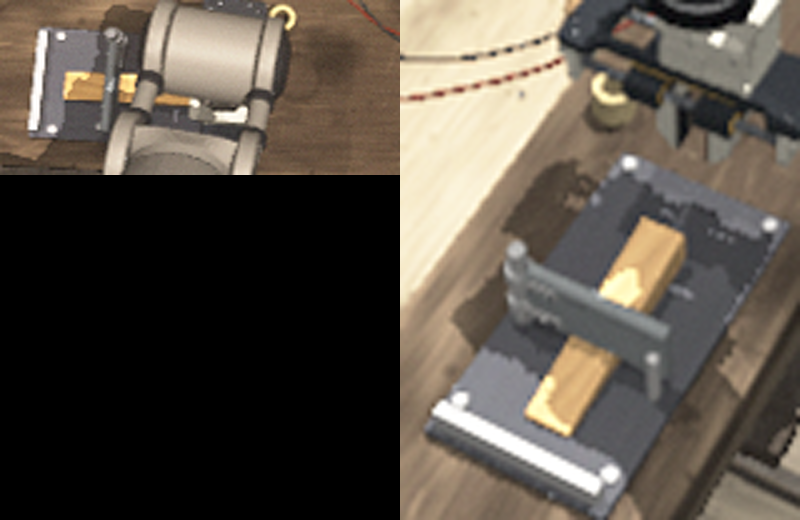

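The wedge stays in place with the guard shut. One firm tap from behind with closed fingers will make sure it is jammed.

>>> drive_tool:
  deltas:
    - {"hand": 1, "tx": 0, "ty": 0, "tz": 0.5, "wx": 0, "wy": 0, "wz": 0}
    - {"hand": 1, "tx": 0, "ty": 0, "tz": 0.5, "wx": 0, "wy": 0, "wz": 0}
    - {"hand": 1, "tx": 0, "ty": 0, "tz": 0.45, "wx": 0, "wy": 0, "wz": 0}
    - {"hand": 1, "tx": 0, "ty": 0, "tz": 0, "wx": 0, "wy": 0, "wz": 0}
    - {"hand": 1, "tx": 0, "ty": -0.4, "tz": 0, "wx": 0, "wy": 0, "wz": 0}
    - {"hand": 1, "tx": 0, "ty": -0.3, "tz": 0, "wx": 0, "wy": 0, "wz": 0}
    - {"hand": 1, "tx": 0, "ty": -0.1, "tz": 0, "wx": 0, "wy": 0, "wz": 0}
    - {"hand": 1, "tx": 0, "ty": 0, "tz": 0, "wx": 0, "wy": 0, "wz": 0}

```text
time: 10.75
tool_pos: [502.3, 30.4, 30.6]
tcp_rot: [3.142, -0.001, -0.054]
contact_force: [-0.7, -1.1, -0.1]
grip_width: 0.3
```

>>> drive_tool:
  deltas:
    - {"hand": 1, "tx": 0, "ty": -0.1, "tz": 0, "wx": 0, "wy": 0, "wz": 0}
    - {"hand": 1, "tx": 0, "ty": -0.1, "tz": 0, "wx": 0, "wy": 0, "wz": 0}
    - {"hand": 1, "tx": 0, "ty": 0, "tz": 0, "wx": 0, "wy": 0, "wz": 0}

```text
time: 11.0
tool_pos: [502.5, 37.4, 30.2]
tcp_rot: [-3.142, -0.0, -0.056]
contact_force: [1.2, -0.6, 0.0]
grip_width: 0.8
```

>>> drive_tool:
  deltas:
    - {"hand": 1, "tx": 0, "ty": -0.1, "tz": 0, "wx": 0, "wy": 0, "wz": 0}
    - {"hand": 1, "tx": 0, "ty": 0, "tz": 0, "wx": 0, "wy": 0, "wz": 0}

```text
time: 11.17
tool_pos: [502.8, 40.7, 30.0]
tcp_rot: [3.141, -0.0, -0.056]
contact_force: [-0.4, -1.9, 1.4]
grip_width: 0.2
```

>>> drive_tool:
  deltas:
    - {"hand": 1, "tx": 0, "ty": -0.06, "tz": 0, "wx": 0, "wy": 0, "wz": 0}
    - {"hand": 1, "tx": 0, "ty": 0, "tz": 0, "wx": 0, "wy": 0, "wz": 0}

```text
time: 11.33
tool_pos: [503.0, 41.5, 30.1]
tcp_rot: [3.139, -0.0, -0.055]
contact_force: [-1.9, -11.8, 1.3]
grip_width: 0.5
```

>>> drive_tool:
  deltas:
    - {"hand": 1, "tx": 0, "ty": -0.06, "tz": 0, "wx": 0, "wy": 0, "wz": 0}
    - {"hand": 1, "tx": 0, "ty": 0, "tz": 0, "wx": 0, "wy": 0, "wz": 0}
    - {"hand": 1, "tx": 0, "ty": 0, "tz": 0, "wx": 0, "wy": 0, "wz": 0}

```text
time: 11.58
tool_pos: [503.1, 42.3, 30.1]
tcp_rot: [3.137, -0.0, -0.055]
contact_force: [-1.4, -22.0, 2.0]
grip_width: 0.5
```

>>> drive_tool:
  deltas:
    - {"hand": 1, "tx": 0, "ty": 0.2, "tz": 0, "wx": 0, "wy": 0, "wz": 0}
    - {"hand": 1, "tx": 0, "ty": 0.4, "tz": 0, "wx": 0, "wy": 0, "wz": 0}
    - {"hand": 1, "tx": 0, "ty": 0.5, "tz": -0.5, "wx": 0, "wy": 0, "wz": 0}
    - {"hand": 1, "tx": 0, "ty": 0.5, "tz": -0.5, "wx": 0, "wy": 0, "wz": 0}
    - {"hand": 1, "tx": 0, "ty": 0.5, "tz": -0.6, "wx": 0, "wy": 0, "wz": 0}
    - {"hand": 1, "tx": 0, "ty": 0.6, "tz": -0.6, "wx": 0, "wy": 0, "wz": 0}
    - {"hand": 1, "tx": 0, "ty": 0.6, "tz": -0.6, "wx": 0, "wy": 0, "wz": 0}
    - {"hand": 1, "tx": 0, "ty": 0.6, "tz": -0.6, "wx": 0, "wy": 0, "wz": 0}
    - {"hand": 1, "tx": 0, "ty": 0.6, "tz": 0, "wx": 0, "wy": 0, "wz": 0}
    - {"hand": 1, "tx": 0, "ty": 0.6, "tz": 0, "wx": 0, "wy": 0, "wz": 0}
    - {"hand": 1, "tx": 0, "ty": 0, "tz": 0, "wx": 0, "wy": 0, "wz": 0}
    - {"hand": 1, "tx": 0, "ty": 0, "tz": 0, "wx": 0, "wy": 0, "wz": 0}
    - {"hand": 1, "tx": 0, "ty": 0, "tz": 0, "wx": 0, "wy": 0, "wz": 0}

```text
time: 12.67
tool_pos: [491.2, -157.3, 165.6]
tcp_rot: [-3.141, 0.001, -0.057]
contact_force: [0.1, -0.2, -0.8]
grip_width: 0.7
```

```bash
python3 look.py l5; python3 - <<'E'
from h import *
# wedge thick-end top corners / tip from later; shim check
for k in("top0","l5_top"):
    im=cv2.imread(f"pics/{k}.png"); m=cv2.inRange(cv2.cvtColor(im,40),(15,60,140),(35,255,255))[180:225,315:375]
    cs,_=cv2.findContours(m,0,1)
    if cs: print(k,cv2.minAreaRect(max(cs,key=cv2.contourArea)))
E
```

```text
12.7667 [ 491.4 -156.8  165.6] [-3.141e+00  1.000e-03 -5.500e-02] [ 0.1  0.5 -0.6] 0.3603153225633016
top0 ((28.688337326049805, 23.144561767578125), (11.89710521697998, 37.85442352294922), 78.11134338378906)
l5_top ((28.61219596862793, 23.190242767333984), (11.803473472595215, 37.99460983276367), 77.90524291992188)
```

View pics/l5.png

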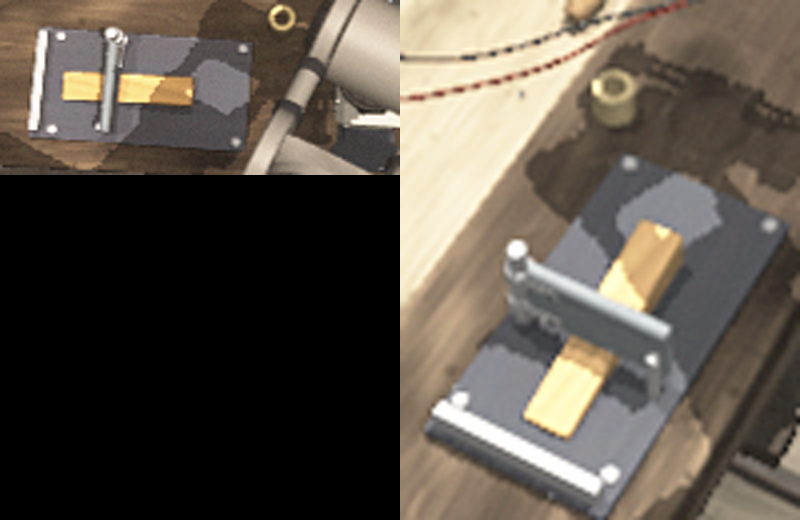

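View pics/l5_scene.png

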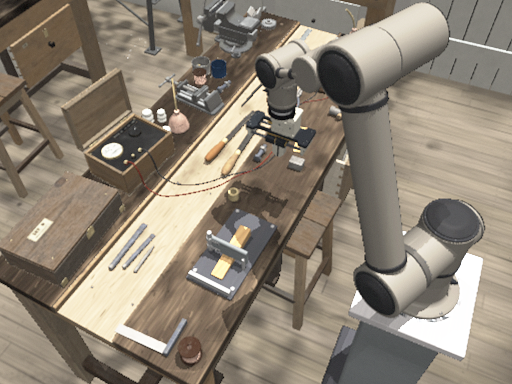

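The guard is parallel to the plate end and on its peg. The wedge is square and centred under it, with its tip at about (64,87) in the top crop, and the shim has not moved. One quick position check, then I hand in.

```bash
python3 - <<'E'
from h import *
u=np.array([[64,87],[193,90]])*.4+[130,165]
c,s=np.cos(-.057),np.sin(-.057);R=np.array([[c,-s],[s,c]])
for p,z in zip(u,(14,42)): print(((ray("top",p,z)[0,:2]-[509.5,152])@R).round(1))
close_job()
E
```

```text
[-3.8 67.9]
[ 1.000e-01 -1.018e+02]
the job is handed in; nothing more can be done
```

The guard is shut against its stop peg with the thick wedge jammed square under its middle, and I handed the job in at about 13 s of the 42 s. No verdict is reported.

**What I did:** I gripped the wedge near its thick end, laid it on the plate in front of the guard and slid it in thin end first. The guard closed on its stop, and I pushed up to about 17 N. I then let go, backed off and pressed the thick end with closed fingers up to about 22 N. After that I pulled the arm clear.

**Last checks:**
- **Guard:** both camera views show it resting on its peg. It stayed shut after I let go.
- **Wedge position:** the tip is about 68 mm past the guard's middle and the thick end 102 mm short of it. Sideways it is within about 4 mm and nearly square (about 0.02 rad). That puts the grip point about 52 mm short, inside the 75 mm limit.
- **Shim:** it did not move; its outline agrees with the first picture to about 0.1 pixel.
- **Robot:** it is clear of everything, and the force reading is about zero.

No check failed or disagreed. I could not measure the force between wedge and guard directly; I judge it jammed from the push forces and because it stayed put after release.

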